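# Put the thin and the thick spacer plate back in the gauge rack of the engraving bench

### The arm

A 6-joint arm with a two-finger parallel gripper is mounted at the origin on the work surface. World frame = base frame: x ahead of the robot, y to its left, z up, the work surface at z = 0. Lengths are in m, angles in rad, forces in N, time in s.
With the tool pointing down it reaches from about 0.275 to 0.85 m from the base axis. Payload 5.2 kg.
Tool frame: the origin (TCP) lies between the finger pads; the fingertips stand 11 mm ahead of it and the grasp point (between the pads) lies 8 mm behind it; z points along the fingers, y is the direction in which the jaws open and shut (so a half turn about z gives the same grasp; the last joint's range is limited). The gripper opens to 85 mm and grips with 20 to 120 N. Pads are 22 mm wide; open, the fingers measure 114 mm over their backs; the gripper's body (76 mm by 85 mm) begins 54 mm behind the grasp point. The pads swing forward as they close: fully open they stand 13 mm farther back than shut.
Start: joints at [1.007, 0.259, 1.535, -0, 1.348, -0.203], TCP at [0.194, 0.515, 0.242] pointing down, gripper open.
Joint ranges: [-3.14, 3.14], [-0.91, 2.08], [0.19, 2.58], [-1.22, 4.36], [0.22, 2.71], [-3.12, 3.12]. Speed limits (rad/s): [2.57, 2.57, 3.14, 3.14, 3.14, 3.14].

### API

Orientations are given as a 3x3 rotation matrix whose columns are the frame's x, y, z axes.
In Python, from bench import arm gives the robot as it stands.
- The arm moves only by the tool jog_arm, never from a script. Its argument "deltas" is a list that holds one entry, the list of rows, each a list of 4 numbers: the shift along the world's x, y, z in mm, then the turn about the world's z in rad. A call has 1 to 20 rows; each row is the pose to reach, as a shift and turn from the pose commanded when the call began; what a row does not reach only later rows make up. A row lasts 1/12 s, in which the tool goes at most 41.7 mm and 7.16 degrees, less where a joint would pass 70% of its speed; a pose out of reach is approached as far as the arm can. A call with a gripper value outside its range is refused whole. "grip" is the closure in counts, from 0 (fully open) to 255 (shut), set as the call begins (left out, the last holds). The fingers move at their own pace and stop on an object; "squeeze" is the grip in N (left out, the last holds). Time passes only in rows, so rows that repeat a pose let the fingers close. It gives the time, the measured TCP pose, the force and the opening at its end, in the units of the state.
- arm.read_state(): the state, without advancing time (a new reading comes with each control period).
- arm.capture(name): name is "scene" or "top" or "wrist"; returns a dict with "image" (420x560x3 uint8, red, green, blue), "mtx" (3x3 intrinsics, pixels), "origin" and "attitude" of the camera in the world; the wrist camera has in their place "mount" (4x4, takes a point from camera to tool coordinates, whose origin is the TCP and whose axes are the flange's). Camera axes: x right, y down, z forward; pixel columns grow to the right and rows downward; lengths in m; the calibration is good to about 2 mm. A picture is of the moment at which its call begins: read the wrist's pose just before it. There is no depth.
- arm.finish_job(): hands the job in, once; it reports no verdict.
The state is a dict: "clock": time; "joints": joint angles; "dq": joint speeds; "joint_efforts": joint torques, N m; "eef_pos": TCP position; "ee_rot": TCP orientation; "ft_force": force on the tool from outside, world axes, zero at the start; "ft_torque": the same for the moment, N m; "opening": opening from 0.0 (shut) to 1.0 (fully open).
Only numpy, scipy, OpenCV 4.12 (cv2) and the standard library are available. Lean on these libraries where they do the work, as an engineer would, in place of code of your own. Each camera call takes 0.05 s, during which the arm holds its last target.

### The job

Put the thinnest and the thickest of the three standing aluminium spacer plates back in the stepped gauge rack, upright: the thin one in the narrowest slot and the thick one in the widest, each right down on the ledges that stop it and roughly centred along the slot's length. Leave the middle-thickness plate standing where it is; it is still in use.

Things in the scene. Friction and masses are not known exactly. Their poses are not given: they have to be found in the camera images.
- thin_plate: aluminium spacer plate, 14 mm thick (its y), 60 mm long (its x), 80 mm tall (its z); stands upright on its narrow long edge on the bench, 60 mm edge along x. Origin: centre of its underside. Symmetric under a half turn about z. About 0.18 kg. One of three plates alike but for thickness; to be put in the narrowest slot.
- thick_plate: aluminium spacer plate, 30 mm thick (its y), 60 mm long (its x), 80 mm tall (its z); stands upright on its narrow long edge on the bench, 60 mm edge along x. Origin: centre of its underside. Symmetric under a half turn about z. About 0.39 kg. To be put in the widest slot.
- middle_plate: aluminium spacer plate, 22 mm thick (its y), 60 mm long (its x), 80 mm tall (its z); stands upright on its narrow long edge on the bench, 60 mm edge along x. Origin: centre of its underside. Symmetric under a half turn about z. About 0.28 kg. Not to be moved.
- rack: fixed light grey rack, 147 (y) x 70 (x) mm, 58 high; origin: centre of underside, on the bench. 3 slots along x, open-ended: narrowest at y=-51, middle -8, widest +43 mm. Each narrows: mouth 19 mm wider than its plate, flaring in to a seat (z 44 to 26) 3 mm wider, then ledges at z=26 stop it (thinner plates fall past). Home: underside at z=26, plate x along rack x either way, top 48 above rack.
Things that resemble listed ones, but are neither listed nor needed, are in the scene too. What is shaped like the thin_plate but purple is not meant.

How it is judged:
By the outcome, as a careful person would: the job done as asked, in the order asked, and still so for the second after the job is handed in, with the robot touching nothing.
It also fails if it takes over 67 s, if anything falls off the work surface, if the arm or the gripper's body presses on something with over 40 N, if the wrist force passes 120 N, or if a joint passes its speed limit or range.

## Working session

There is one attempt and no reset: what is moved stays moved. The work goes in short steps, Python scripts to look and compute and a tool call to move; the robot and the scene stay as the last step left them, time stands still between calls to the robot, and variables do not carry over. Pictures are saved under pics/ and viewed, and the job is handed in when it is done.

Besides the shell and the picture viewer there is one more tool, called after "Call:" in YAML: its name, and indented under it one key for each argument. jog_arm: Moves the arm, as the interface text tells. Its arguments: {"type":"object","properties":{"deltas":{"type":"array","items":{"type":"array","items":{"type":"array","items":{"type":"number"}}}},"grip":{"type":"number"},"squeeze":{"type":"number"}},"required":["deltas"]}

```bash
ls; mkdir -p pics
python3 - <<'E'
from bench import arm
import cv2,numpy as np,pickle
s=arm.read_state();print(s)
for n in("scene","top"):
    c=arm.capture(n);cv2.imwrite(f"pics/{n}0.png",c["image"][...,::-1]);pickle.dump(c,open(f"{n}0.pkl","wb"))
    print(n,c["mtx"],c["origin"],c["attitude"])
E
```

```text
pics
{'clock': 0.0, 'joints': array([ 1.00721781e+00,  2.59365153e-01,  1.53609753e+00,  3.29458859e-05,
        1.34799223e+00, -2.02767266e-01]), 'dq': array([ 0.00066131,  0.00210156, -0.00158777, -0.00034883, -0.00142649,
       -0.00202096]), 'joint_efforts': array([-9.62123086e-04, -4.46035552e+01, -2.90562165e+01, -3.31351557e-04,
        1.19049576e-02, -1.65383432e-05]), 'eef_pos': array([0.1938414 , 0.51416523, 0.24145695]), 'ee_rot': array([[-9.35607946e-01,  3.53039271e-01, -1.02200503e-03],
       [ 3.53040516e-01,  9.35606739e-01, -1.55708787e-03],
       [ 4.06481621e-04, -1.81763297e-03, -9.99998265e-01]]), 'ft_force': array([ 1.085468  ,  0.06280111, -0.30118911]), 'ft_torque': array([-0.02598672, -0.02369057,  0.01590398]), 'opening': 0.9968400873301494}
scene [[395.93134151   0.         279.18993325]
 [  0.         395.93134151 205.43056708]
 [  0.           0.           1.        ]] [0.77528098 0.16291411 0.63399936] [[-0.50480715  0.74538203 -0.43540255]
 [ 0.863194    0.43112879 -0.26272434]
 [-0.00811543 -0.508462   -0.86104619]]
top [[485.69047104   0.         282.60662169]
 [  0.         485.69047104 214.70895692]
 [  0.           0.           1.        ]] [ 0.41614979 -0.02380473  1.00300316] [[ 0.01041075 -0.996496    0.08299004]
 [-0.99986262 -0.01144451 -0.01199045]
 [ 0.01289822 -0.08285381 -0.99647824]]
```

View pics/scene0.png

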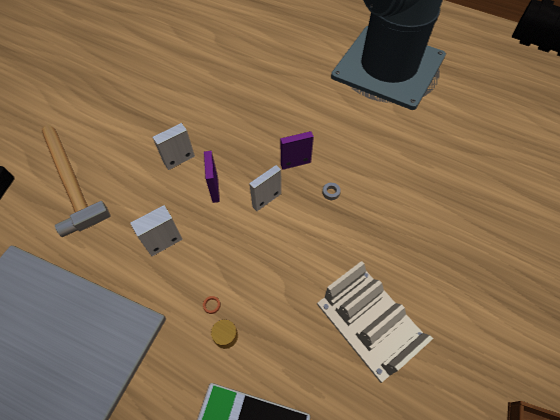

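View pics/top0.png

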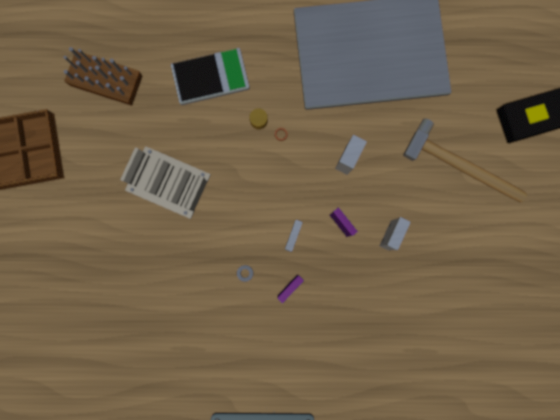

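Run:
```python
import cv2,pickle
t=pickle.load(open("top0.pkl","rb"))["image"][...,::-1]
s=pickle.load(open("scene0.pkl","rb"))["image"][...,::-1]
cv2.imwrite("pics/topA.png",cv2.resize(t[120:300,260:430],None,fx=4.4,fy=3.3333*1,interpolation=cv2.INTER_CUBIC) if 0 else cv2.resize(t[120:270,270:420],None,fx=4,fy=4,interpolation=cv2.INTER_CUBIC))
cv2.imwrite("pics/topB.png",cv2.resize(t[135:230,110:220],None,fx=6,fy=6,interpolation=cv2.INTER_CUBIC))
cv2.imwrite("pics/sceneA.png",cv2.resize(s[110:270,120:320],None,fx=3.7,fy=3.7,interpolation=cv2.INTER_CUBIC))
cv2.imwrite("pics/sceneB.png",cv2.resize(s[250:390,310:440],None,fx=4.2,fy=4.2,interpolation=cv2.INTER_CUBIC))
```

```text
(no output)
```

View pics/topA.png

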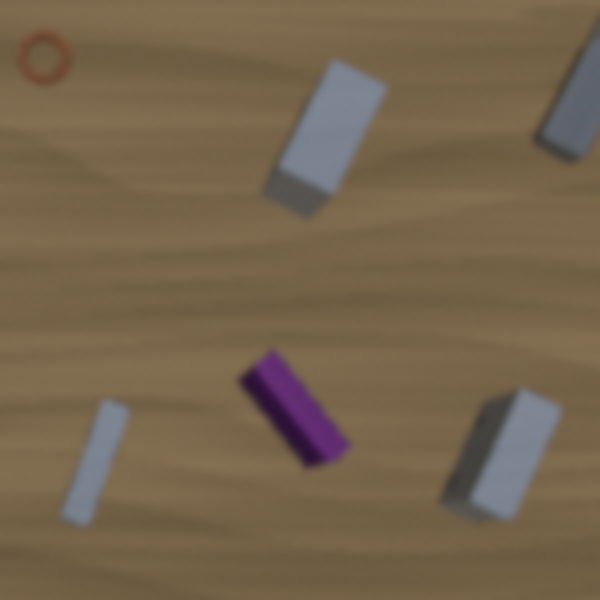

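View pics/topB.png

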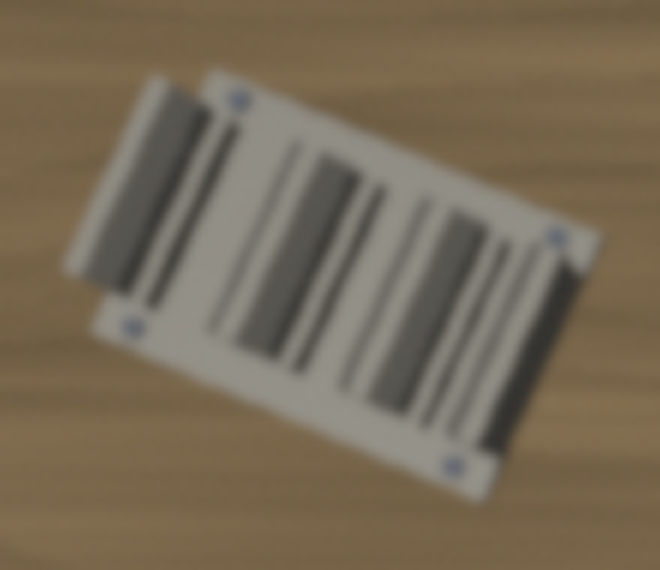

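View pics/sceneA.png

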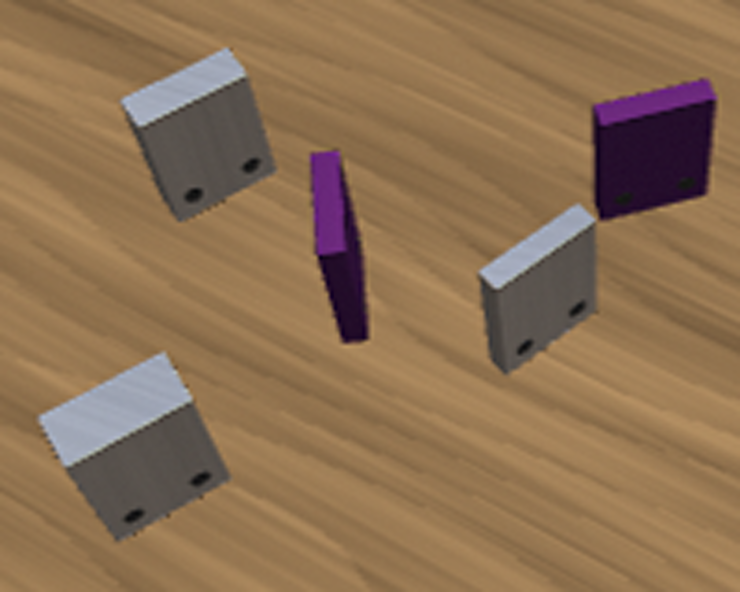

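View pics/sceneB.png

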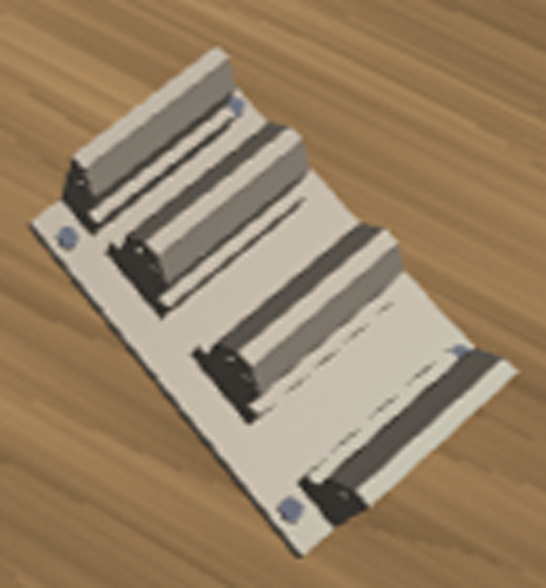

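```bash
cat > h.py <<'E'
import numpy as np,cv2,pickle
from scipy.optimize import least_squares
def cam(c):
    R=np.array(c["attitude"]);o=np.array(c["origin"]);return c["mtx"],R,o
def proj(K,R,o,P):
    q=(np.atleast_2d(P)-o)@R; return q[:,:2]/q[:,2:]*[K[0,0],K[1,1]]+[K[0,2],K[1,2]]
def ray(K,R,o,uv,z):
    uv=np.atleast_2d(uv);d=np.c_[(uv-[K[0,2],K[1,2]])/[K[0,0],K[1,1]],np.ones(len(uv))]@R.T
    return o+d*((z-o[2])/d[:,2:])
def uncrop(uv,off,s): return (np.array(uv,float)+.5)/s-.5+off
E
python3 - <<'E'
from h import *
T=cam(pickle.load(open("top0.pkl","rb")));S=cam(pickle.load(open("scene0.pkl","rb")))
def fit(name,L,W,H,top,sc,x0):
    pts=np.array([[L/2,W/2,H],[L/2,-W/2,H],[-L/2,-W/2,H],[-L/2,W/2,H]])
    def f(p,split=False):
        c,s=np.cos(p[2]),np.sin(p[2]);P=pts@np.array([[c,-s,0],[s,c,0],[0,0,1]]).T+[p[0],p[1],0]
        return np.r_[(proj(*T,P)-top).ravel(),(proj(*S,P)-sc).ravel() if sc is not None else []]
    r=least_squares(f,x0);print(name,r.x.round(4),np.degrees(r.x[2]).round(1));print(r.fun.round(1))
# plate order: +x+y, +x-y, -x-y, -x+y   top image: up=+x left=+y
a=lambda l:uncrop(l,(270,120),4); b=lambda l:uncrop(l,(120,110),3.7)
for nm,l,W in(("thin",[(103,399),(130,408),(89,526),(62,516)],.014),("thick",[(334,58),(388,87),(333,194),(280,167)],.030),("mid",[(520,388),(563,408),(513,521),(470,500)],.022)):
    sc={"thin":[(498,288),(480,270),(580,204),(597,218)],"thick":[(66,467),(39,416),(165,352),(192,402)],"mid":[(142,125),(122,99),(230,48),(247,77)]}[nm]
    P=ray(*T,a(l),.08);d=np.linalg.norm(np.diff(np.vstack([P,P[:1]]),axis=0),axis=1);print(nm,"sides",(d*1000).round(1),P.mean(0).round(4))
    fit(nm,.06,W,.08,a(l),b(sc),[*P.mean(0)[:2],-.4])
k=lambda l:uncrop(l,(110,135),6)
l=[(212,68),(605,232),(485,503),(90,335)]
P=ray(*T,k(l),.006);d=np.linalg.norm(np.diff(np.vstack([P,P[:1]]),axis=0),axis=1);print("rack",(d*1000).round(1),P.mean(0))
for h in(0.004,.008,.012,.016): fit("rack h%g"%h,.07,.147,h,k(l),None,[*P.mean(0)[:2],-.4])
E
```

```text
thin sides [13.6 59.4 13.6 59. ] [ 0.4543 -0.0563  0.08  ]
thin [ 0.4552 -0.0562 -0.3331] -19.1
[ 0.1 -0.8  0.2 -0.5 -0.1 -0.3 -0.3 -0.3  0.2  0.  -0.1 -0.4 -0.  -1.4
  0.7 -0.2]
thick sides [29.6 59.1 28.6 59.8] [ 0.6177 -0.1698  0.08  ]
thick [ 0.6195 -0.1697 -0.4689] -26.9
[ 0.  -0.9  0.3 -1.1  0.1 -0.7 -0.5 -1.1 -0.  -0.2 -0.  -0.6  0.5 -1.
  1.  -1. ]
mid sides [22.6 59.4 22.6 59. ] [ 0.4603 -0.2568  0.08  ]
mid [ 0.4614 -0.2569 -0.4384] -25.1
[ 0.5 -0.7  0.1 -0.7 -0.4 -0.6 -0.1 -0.4 -0.2  0.3 -0.  -0.4  0.2 -0.9
  1.2 -1.3]
rack [147.9 101.9 147.9 101.2] [0.56447186 0.20248227 0.006     ]
rack h0.004 [ 0.5646  0.203  -0.3902] -22.4
[-2.9  7.  -3.5  7.1  2.8 -7.1  3.5 -6.8]
rack h0.008 [ 0.564   0.2021 -0.3903] -22.4
[-3.   6.9 -3.3  7.1  2.9 -7.   3.3 -6.8]
rack h0.012 [ 0.5634  0.2012 -0.3903] -22.4
[-3.1  6.7 -3.2  7.1  3.  -6.9  3.1 -6.8]
rack h0.016 [ 0.5628  0.2003 -0.3904] -22.4
[-3.2  6.6 -3.   7.1  3.2 -6.7  3.  -6.8]
```

Run:
```python
from bench import arm
c=arm.capture("wrist");print(c["mount"].round(4),c["mtx"][0])
```

```text
[[ 2.000e-04 -9.639e-01 -2.664e-01  6.810e-02]
 [ 1.000e+00  2.000e-04  1.000e-04 -6.000e-04]
 [-0.000e+00 -2.664e-01  9.639e-01 -1.320e-01]
 [ 0.000e+00  0.000e+00  0.000e+00  1.000e+00]] [366.21368223   0.         283.39295146]
```

Call:
jog_arm:
  deltas:
    - [[30,-26,20,0],[60,-52,40,0],[90,-78,60,0],[120,-104,70,0],[150,-130,70,0],[180,-156,70,0],[210,-182,70,0],[240,-208,70,0],[270,-234,70,0],[300,-260,70,0],[320,-280,70,-0.03],[330,-300,70,-0.03],[340,-312,70,-0.03],[340,-312,70,-0.03],[340,-312,70,-0.03],[340,-312,70,-0.03]]
  grip: 0

```text
clock: 1.48
eef_pos: [0.5335, 0.2035, 0.3122]
ee_rot: [[-0.925, 0.38, -0.001], [0.38, 0.925, 0.001], [0.001, 0.0, -1.0]]
ft_force: [0.1, -0.2, -0.1]
opening: 1.005
```

Run:
```python
from bench import arm
import cv2,pickle
s=arm.read_state();c=arm.capture("wrist");c["s"]=s;pickle.dump(c,open("w1.pkl","wb"));cv2.imwrite("pics/w1.png",c["image"][...,::-1]);print(s["clock"],s["eef_pos"],s["ee_rot"],s["joints"])
```

```text
1.4833 [0.53346279 0.20348769 0.3122491 ] [[-9.24867409e-01  3.80289149e-01 -6.62093811e-04]
 [ 3.80288778e-01  9.24867590e-01  6.22074679e-04]
 [ 8.48917358e-04  3.23549751e-04 -9.99999587e-01]] [ 1.68666841e-01  2.61372436e-01  1.36200508e+00  7.25373413e-04
  1.51876343e+00 -1.01205861e+00]
```

View pics/w1.png

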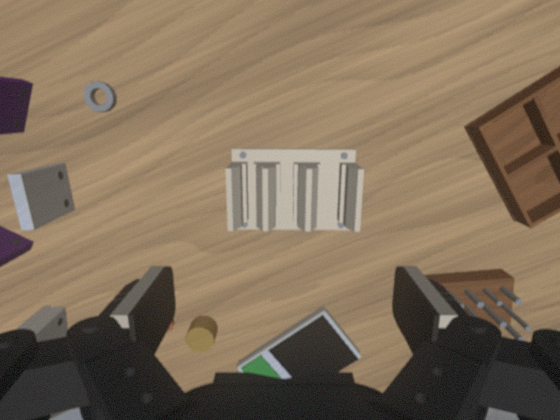

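Run:
```python
import cv2,pickle
t=pickle.load(open("w1.pkl","rb"))["image"][...,::-1]
cv2.imwrite("pics/w1c.png",cv2.resize(t[140:240,215:375],None,fx=5,fy=5,interpolation=cv2.INTER_CUBIC))
```

```text
(no output)
```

View pics/w1c.png

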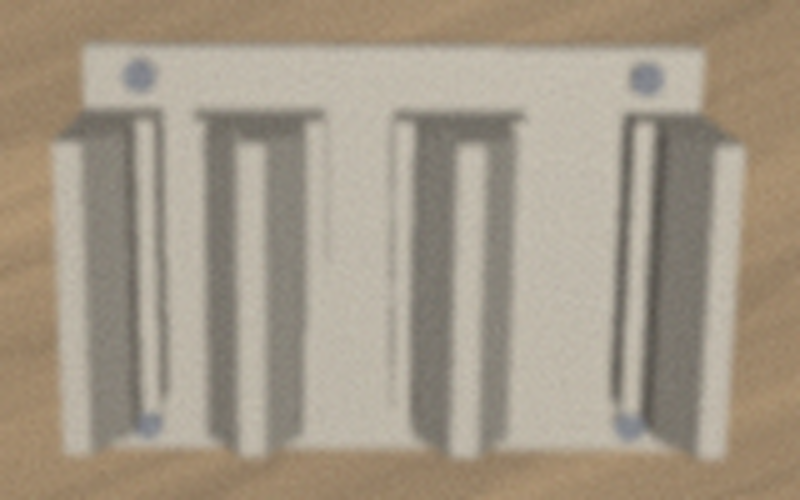

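```bash
cat >> h.py <<'E'
def wcam(c):
    s=c["s"];Rt=np.array(s["ee_rot"]);M=np.array(c["mount"])
    return c["mtx"],Rt@M[:3,:3],np.array(s["eef_pos"])+Rt@M[:3,3]
def tf(p,pts):
    c,s=np.cos(p[2]),np.sin(p[2]);return pts@np.array([[c,-s,0],[s,c,0],[0,0,1]]).T+[p[0],p[1],0]
E
python3 - <<'E'
from h import *
W=wcam(pickle.load(open("w1.pkl","rb")))
ys=[-73.5,-67.5,-34.5,-28.5,12.5,18.5,67.5,73.5]
near=[(53,140),(81,140),(237,140),(267,140),(459,142),(488,142),(714,145),(746,145)]
far=[(64,453),(93,453),(238,456),(267,456),(449,457),(478,457),(698,458),(726,460)]
uv=uncrop(near+far,(215,140),5)
pts=np.array([[-35,y,58] for y in ys]+[[35,y,58] for y in ys])/1000
f=lambda p:(proj(*W,tf(p,pts))-uv).ravel()
r=least_squares(f,[.564,.2025,-.39]);print(r.x.round(4),np.degrees(r.x[2]));print(r.fun.reshape(-1,2).round(1).T)
# free z
g=lambda p:(proj(*W,tf(p,pts)+[0,0,p[3]])-uv).ravel()
r2=least_squares(g,[.564,.2025,-.39,0]);print(r2.x.round(4),abs(r2.fun).max())
# inverse: reproject measured points at z=.058 into rack frame
P=ray(*W,uv,.058);c,s=np.cos(r.x[2]),np.sin(r.x[2]);q=(P[:,:2]-r.x[:2])@np.array([[c,-s],[s,c]]);print((q*1000).round(1).T)
# top-image check: wall1.. top view of outer wall corners
T=cam(pickle.load(open("top0.pkl","rb")))
b=proj(*T,tf(r.x,pts));print(((b+.5-[110,135])*6).round(0)[[6,7,14,15,0,8]])
# thin plate, thick from wrist: predicted
E
```

```text
[ 0.564   0.2029 -0.3982] -22.81422502173987
[[ 0.1  0.1  0.  -0.3 -0.1 -0.2  0.7 -0.1  0.  -0.4  0.3 -0.1  0.3 -0.1
  -0.  -0.2]
 [-0.   0.   0.3  0.3  0.3  0.3  0.1  0.1 -0.   0.  -0.4 -0.3 -0.2 -0.2
  -0.  -0.4]]
[ 5.639e-01  2.029e-01 -3.982e-01  4.000e-04] 0.7674160989377583
[[-35.  -35.  -35.3 -35.4 -35.3 -35.3 -35.1 -35.1  35.   35.   35.4  35.4
   35.3  35.2  35.1  35.5]
 [-73.6 -67.6 -34.5 -28.2  12.6  18.7  66.8  73.6 -73.5 -67.1 -34.8 -28.4
   12.1  18.6  67.5  73.8]]
[[ 78. 277.]
 [ 61. 270.]
 [168.  83.]
 [152.  76.]
 [473. 449.]
 [561. 253.]]
```

Call:
jog_arm:
  deltas:
    - [[-12,-30,0,0],[-24,-58,0,0],[-36,-86,0,0.02],[-48,-114,0,0.03],[-60,-142,-5,0.04],[-72,-170,-10,0.057],[-84,-198,-10,0.057],[-96,-226,-10,0.057],[-104,-242,-10,0.057],[-107,-248,-10,0.057],[-107,-248,-10,0.057],[-107,-248,-10,0.057],[-107,-248,-10,0.057]]

```text
clock: 2.62
eef_pos: [0.4275, -0.0442, 0.3024]
ee_rot: [[-0.945, 0.326, 0.001], [0.326, 0.945, 0.0], [-0.0, 0.001, -1.0]]
ft_force: [0.5, 1.0, -0.3]
opening: 1.006
```

```bash
cat > look.py <<'E'
import sys,cv2,pickle
from bench import arm
s=arm.read_state();c=arm.capture("wrist");c["s"]=s;n=sys.argv[1];pickle.dump(c,open(n+".pkl","wb"));cv2.imwrite(f"pics/{n}.png",c["image"][...,::-1]);print(s["clock"],s["eef_pos"],s["ee_rot"][:,1],s["ft_force"],s["opening"])
if len(sys.argv)>2:
    x,y,w,h,k=map(int,sys.argv[2:]);cv2.imwrite(f"pics/{n}.png",cv2.resize(c["image"][y:y+h,x:x+w,::-1],None,fx=k,fy=k,interpolation=cv2.INTER_CUBIC))
E
python3 look.py w2
```

```text
2.6167 [ 0.42753178 -0.04416316  0.30243941] [3.26256592e-01 9.45281023e-01 6.50958650e-04] [ 0.49595     0.96168386 -0.34190099] 1.0056675130014419
```

View pics/w2.png

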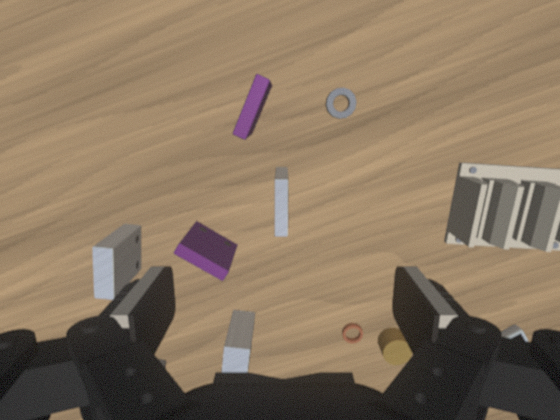

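Run:
```python
import cv2,pickle
t=pickle.load(open("w2.pkl","rb"))["image"][...,::-1]
cv2.imwrite("pics/w2c.png",cv2.resize(t[155:250,240:320],None,fx=6,fy=6,interpolation=cv2.INTER_CUBIC))
```

```text
(no output)
```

View pics/w2c.png

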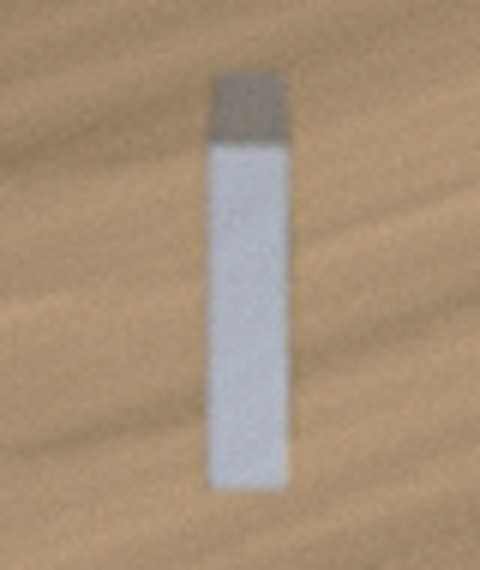

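Run:
```python
from h import *
W=wcam(pickle.load(open("w2.pkl","rb")))
P=ray(*W,uncrop([(207,144),(289,144),(287,490),(208,490)],(240,155),6),.08)
d=np.linalg.norm(np.diff(np.vstack([P,P[:1]]),axis=0),axis=1);print(d.round(4),P.mean(0))
v=P[2]+P[3]-P[0]-P[1];print(np.degrees(np.arctan2(v[1],v[0])))
```

```text
[0.0134 0.06   0.0135 0.06  ] [ 0.45393727 -0.05632767  0.08      ]
-19.216221923225586
```

Call:
jog_arm:
  deltas:
    - [[10,-5,-30,0],[20,-10,-65,0],[26.5,-12,-100,0],[26.5,-12,-135,0],[26.5,-12,-165,0],[26.5,-12,-190,0],[26.5,-12,-210,0],[26.5,-12,-225,0],[26.5,-12,-238,0],[26.5,-12,-247,0],[26.5,-12,-251.5,0],[26.5,-12,-251.5,0],[26.5,-12,-251.5,0]]

```text
clock: 3.75
eef_pos: [0.4541, -0.0572, 0.0511]
ee_rot: [[-0.945, 0.327, 0.0], [0.327, 0.945, -0.0], [-0.0, 0.0, -1.0]]
ft_force: [0.6, -0.0, 0.3]
opening: 1.0
```

Call:
jog_arm:
  deltas:
    - [[0,0,0,0],[0,0,0,0],[0,0,0,0],[0,0,0,0],[0,0,0,0],[0,0,0,0],[0,0,0,0],[0,0,0,0],[0,0,0,0],[0,0,0,0],[0,0,0,0],[0,0,0,0]]
  grip: 255
  squeeze: 45

```text
clock: 4.75
eef_pos: [0.4537, -0.0575, 0.051]
ee_rot: [[-0.945, 0.328, 0.0], [0.328, 0.945, -0.0], [-0.0, -0.0, -1.0]]
ft_force: [-0.9, 1.1, 4.0]
opening: 0.158
```

Call:
jog_arm:
  deltas:
    - [[0,0,8,0],[0,0,25,0],[0,0,50,0],[0,0,80,0],[5,12,105,0],[14,32,125,-0.02],[24,56,130,-0.04],[34,80,130,-0.064],[44,104,130,-0.064],[54,128,130,-0.064],[64,152,130,-0.064],[74,176,130,-0.064],[82,194,130,-0.064],[87,206,130,-0.064],[90,212,130,-0.064],[90.5,213.5,130,-0.064],[90.5,213.5,130,-0.064],[90.5,213.5,130,-0.064],[90.5,213.5,130,-0.064]]

```text
clock: 6.33
eef_pos: [0.5438, 0.1551, 0.1808]
ee_rot: [[-0.922, 0.388, -0.0], [0.388, 0.922, -0.0], [0.0, -0.001, -1.0]]
ft_force: [0.2, 0.5, -1.9]
opening: 0.155
```

```bash
python3 look.py w3
python3 - <<'E'
from bench import arm
import cv2,pickle
for n in("scene","top"):
    c=arm.capture(n);pickle.dump(c,open(n+"3.pkl","wb"))
    i=c["image"][...,::-1];i=i[190:400,270:470] if n=="scene" else i[120:240,100:260]
    cv2.imwrite(f"pics/{n}3.png",cv2.resize(i,None,fx=2.8 if n=="scene" else 4,fy=2.8 if n=="scene" else 4,interpolation=cv2.INTER_CUBIC))
E
```

```text
6.3333 [0.54380477 0.15511155 0.18080487] [ 3.88368876e-01  9.21503857e-01 -5.07820322e-04] [ 0.23506823  0.49581896 -1.93211539] 0.15537545671408706
```

View pics/w3.png

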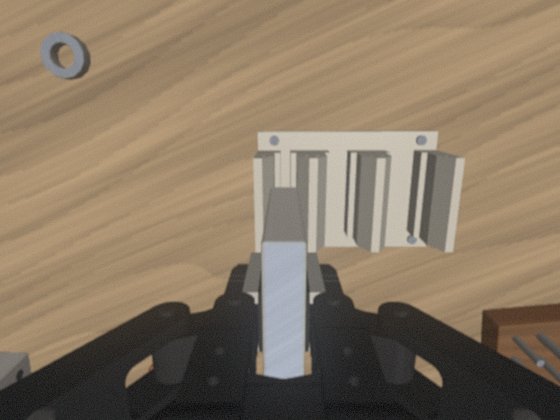

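View pics/scene3.png

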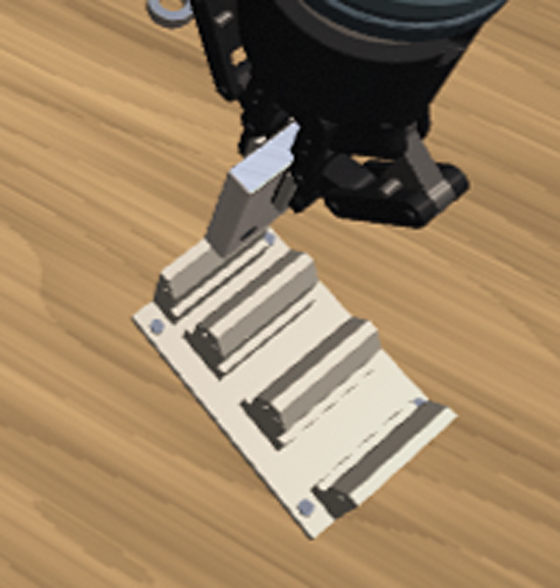

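Run:
```python
from h import *
c=pickle.load(open("w3.pkl","rb"));W=wcam(c);e=np.array(c["s"]["eef_pos"])
y=np.arctan2(-c["s"]["ee_rot"][0][1],c["s"]["ee_rot"][1][1]);print(y,np.degrees(y))
pl=np.array([[-30,-7,-51],[-30,7,-51],[-30,-7,29],[-30,7,29],[30,-7,29],[30,7,29]])/1000
print(proj(*W,tf([0,0,y],pl)+e).round(1).tolist())
ys=[-73.5,-67.5,-34.5,-28.5,12.5,18.5,67.5,73.5]
print(proj(*W,tf([.564,.2029,-.3982],np.array([[-35,y,58] for y in ys])/1000)).round(1).tolist())
cv2.imwrite("pics/w3c.png",cv2.resize(c["image"][120:260,220:480,::-1],None,fx=3,fy=3,interpolation=cv2.INTER_CUBIC))
cv2.imwrite("pics/w3d.png",cv2.resize(c["image"][175:385,220:350,::-1],None,fx=2.8,fy=2.8,interpolation=cv2.INTER_CUBIC))
```

```text
-0.3988609182095327 -22.853047226118946
[[270.8, 185.4], [298.3, 185.4], [261.8, 240.1], [308.7, 240.1], [264.5, 405.0], [305.4, 405.1]]
[[253.2, 157.4], [261.8, 157.4], [309.3, 157.4], [317.9, 157.4], [376.9, 157.3], [385.6, 157.3], [456.1, 157.3], [464.8, 157.3]]
```

View pics/w3c.png

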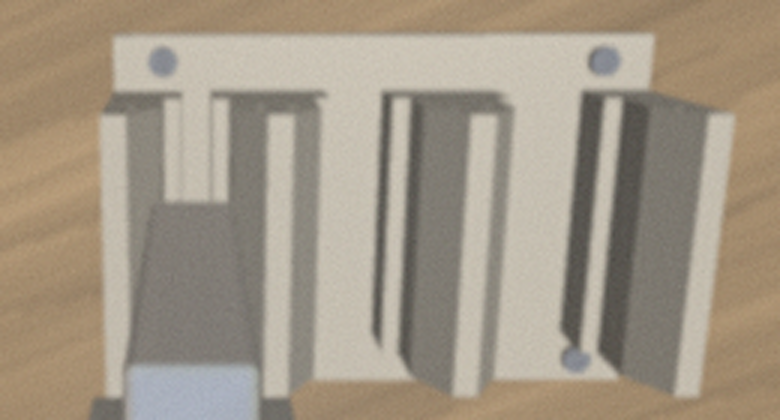

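View pics/w3d.png

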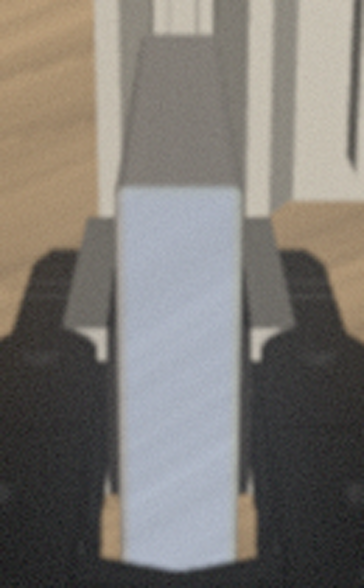

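Call:
jog_arm:
  deltas:
    - [[0.6,1.5,-5,0],[0.6,1.5,-20,0],[0.6,1.5,-40,0],[0.6,1.5,-55,0],[0.6,1.5,-65,0],[0.6,1.5,-72,0],[0.6,1.5,-78,0],[0.6,1.5,-83,0],[0.6,1.5,-87,0],[0.6,1.5,-90,0],[0.6,1.5,-93,0],[0.6,1.5,-93,0],[0.6,1.5,-93,0]]

```text
clock: 7.57
eef_pos: [0.5448, 0.1576, 0.0879]
ee_rot: [[-0.922, 0.387, 0.0], [0.387, 0.922, 0.0], [-0.0, 0.0, -1.0]]
ft_force: [-0.3, 0.3, -2.5]
opening: 0.152
```

Call:
jog_arm:
  deltas:
    - [[0,0,-2,0],[0,0,-4,0],[0,0,-6,0],[0,0,-8,0],[0,0,-9,0],[0,0,-9.5,0],[0,0,-10,0],[0,0,-10,0],[0,0,-10,0]]

```text
clock: 8.32
eef_pos: [0.5447, 0.1576, 0.0778]
ee_rot: [[-0.922, 0.387, -0.0], [0.387, 0.922, 0.0], [0.0, 0.0, -1.0]]
ft_force: [0.4, -0.6, -2.0]
opening: 0.156
```

Call:
jog_arm:
  deltas:
    - [[0,0,-0.5,0],[0,0,-1,0],[0,0,-1,0],[0,0,-1.5,0],[0,0,-1.5,0],[0,0,-1.5,0]]

```text
clock: 8.82
eef_pos: [0.5449, 0.1576, 0.077]
ee_rot: [[-0.922, 0.387, 0.001], [0.387, 0.922, -0.0], [-0.001, 0.0, -1.0]]
ft_force: [-2.5, -1.3, 5.7]
opening: 0.157
```

Call:
jog_arm:
  deltas:
    - [[0,0,0,0],[0,0,0,0],[0,0,0,0],[0,0,0,0],[0,0,0,0],[0,0,0,0],[0,0,0,0],[0,0,0,0]]
  grip: 60

```text
clock: 9.48
eef_pos: [0.5447, 0.1576, 0.0762]
ee_rot: [[-0.922, 0.387, -0.0], [0.387, 0.922, -0.0], [0.0, -0.0, -1.0]]
ft_force: [0.1, 0.6, -0.4]
opening: 0.764
```

Call:
jog_arm:
  deltas:
    - [[0,0,10,0],[0,0,30,0],[0,0,60,0],[0,0,100,0],[-5,0,140,0],[-15,0,180,0],[-25,0,200,0],[-30,5,210,0],[-30,5,210,0],[-30,5,210,0]]

```text
clock: 10.32
eef_pos: [0.5144, 0.1629, 0.2859]
ee_rot: [[-0.922, 0.387, 0.0], [0.387, 0.922, 0.0], [0.0, 0.0, -1.0]]
ft_force: [0.7, -0.8, -0.5]
opening: 0.765
```

```bash
python3 look.py w4 220 140 180 130 4
```

```text
10.3167 [0.51441926 0.1629159  0.28591806] [3.86930204e-01 9.22109004e-01 5.05391612e-05] [ 0.73974895 -0.80977135 -0.52470335] 0.7651180574740764
```

View pics/w4.png

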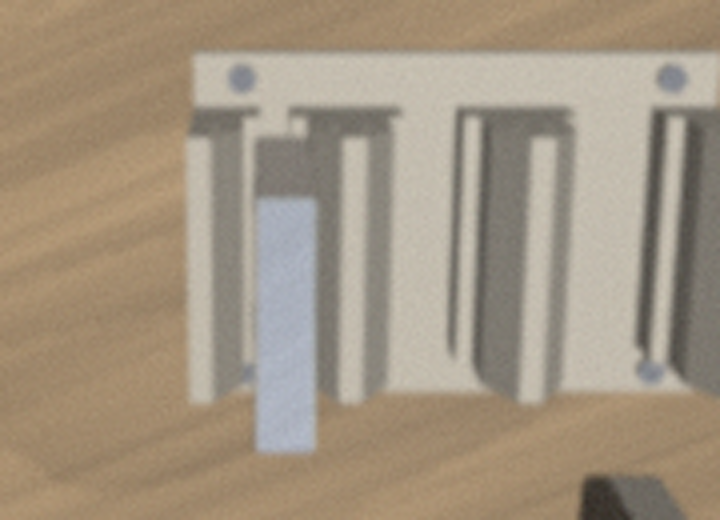

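Run:
```python
from h import *
W=wcam(pickle.load(open("w4.pkl","rb")))
uv=uncrop([(256,198),(316,198),(316,452),(257,452)],(220,140),4)
for z in (.100,.106,.112):
    P=ray(*W,uv,z);p=[.564,.2029,-.3982];c,s=np.cos(p[2]),np.sin(p[2]);q=(P[:,:2]-p[:2])@np.array([[c,-s],[s,c]]);print(z,(q*1000).round(1).tolist(),(q.mean(0)*1000).round(1))
```

```text
0.1 [[-28.7, -56.4], [-28.7, -43.1], [31.7, -42.4], [31.7, -56.1]] [  1.5 -49.5]
0.106 [[-30.0, -56.4], [-30.0, -43.4], [29.3, -42.6], [29.3, -56.1]] [ -0.4 -49.6]
0.112 [[-31.3, -56.4], [-31.4, -43.6], [26.8, -42.9], [26.8, -56.1]] [ -2.3 -49.8]
```

Call:
jog_arm:
  deltas:
    - [[5,-20,5,0],[12,-50,14,0],[19,-80,14,-0.02],[26,-110,14,-0.03],[33,-140,14,-0.05],[40,-170,14,-0.072],[47,-200,14,-0.072],[54,-230,14,-0.072],[61,-260,14,-0.072],[68,-290,14,-0.072],[74,-310,14,-0.072],[76,-320,14,-0.072],[76,-320,14,-0.072],[76,-320,14,-0.072],[76,-320,14,-0.072]]
  grip: 0

```text
clock: 11.62
eef_pos: [0.5904, -0.1559, 0.2994]
ee_rot: [[-0.892, 0.452, -0.002], [0.452, 0.892, 0.001], [0.002, 0.001, -1.0]]
ft_force: [0.5, -0.2, -0.5]
opening: 0.996
```

```bash
python3 look.py w5 200 130 180 130 4
```

```text
11.6167 [ 0.59038167 -0.1559433   0.29942803] [4.51861130e-01 8.92088121e-01 5.51016377e-04] [ 0.51435743 -0.21937462 -0.53640605] 0.9955842299907216
```

View pics/w5.png

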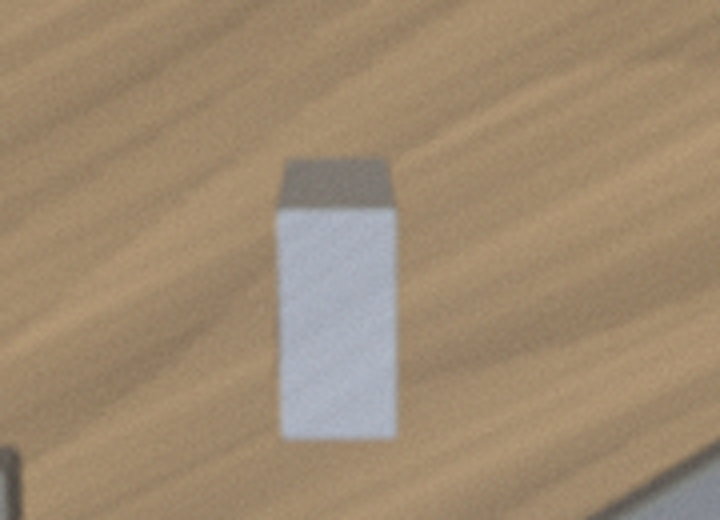

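Run:
```python
from h import *
W=wcam(pickle.load(open("w5.pkl","rb")))
P=ray(*W,uncrop([(277,208),(397,208),(397,438),(280,438)],(200,130),4),.08)
d=np.linalg.norm(np.diff(np.vstack([P,P[:1]]),axis=0),axis=1);print(d.round(4),P.mean(0))
v=P[2]+P[3]-P[0]-P[1];print(np.degrees(np.arctan2(v[1],v[0])))
```

```text
[0.0293 0.0595 0.0298 0.0595] [ 0.61782254 -0.16963805  0.08      ]
-26.464982167894526
```

Call:
jog_arm:
  deltas:
    - [[10,-5,-30,0],[20,-10,-65,0],[27.5,-13.5,-100,0.003],[27.5,-13.5,-135,0.003],[27.5,-13.5,-165,0.003],[27.5,-13.5,-190,0.003],[27.5,-13.5,-210,0.003],[27.5,-13.5,-225,0.003],[27.5,-13.5,-237,0.003],[27.5,-13.5,-245,0.003],[27.5,-13.5,-248.5,0.003],[27.5,-13.5,-248.5,0.003],[27.5,-13.5,-248.5,0.003]]

```text
clock: 12.75
eef_pos: [0.6188, -0.1709, 0.0527]
ee_rot: [[-0.893, 0.45, 0.001], [0.45, 0.893, -0.001], [-0.001, 0.0, -1.0]]
ft_force: [0.4, 0.0, -0.1]
opening: 1.0
```

Call:
jog_arm:
  deltas:
    - [[0,0,0,0],[0,0,0,0],[0,0,0,0],[0,0,0,0],[0,0,0,0],[0,0,0,0],[0,0,0,0],[0,0,0,0],[0,0,0,0],[0,0,0,0],[0,0,0,0],[0,0,0,0]]
  grip: 255
  squeeze: 60

```text
clock: 13.75
eef_pos: [0.6184, -0.1709, 0.0523]
ee_rot: [[-0.893, 0.45, 0.001], [0.45, 0.893, -0.0], [-0.001, 0.0, -1.0]]
ft_force: [-1.3, 0.8, 4.9]
opening: 0.345
```

Call:
jog_arm:
  deltas:
    - [[0,0,8,0],[0,0,25,0],[0,0,50,0],[0,0,80,0],[-1,12,110,0],[-3,36,135,0.01],[-6,64,150,0.03],[-9,94,150,0.05],[-12,126,150,0.069],[-15,158,150,0.069],[-18,190,150,0.069],[-21,222,150,0.069],[-24,254,150,0.069],[-27,286,150,0.069],[-30,318,150,0.069],[-33,350,150,0.069],[-35,378,150,0.069],[-36,398,150,0.069],[-36.7,410,150,0.069],[-36.7,413,150,0.069]]

```text
clock: 15.42
eef_pos: [0.5805, 0.244, 0.2008]
ee_rot: [[-0.923, 0.385, -0.002], [0.385, 0.923, -0.0], [0.002, -0.001, -1.0]]
ft_force: [0.1, -0.3, -5.4]
opening: 0.341
```

Call:
jog_arm:
  deltas:
    - [[0,0,-8,0],[0,0,-16,0],[0,0,-20,0],[0,0,-20,0],[0,0,-20,0]]

```text
clock: 15.83
eef_pos: [0.5814, 0.2408, 0.181]
ee_rot: [[-0.921, 0.389, -0.002], [0.389, 0.921, -0.001], [0.001, -0.001, -1.0]]
ft_force: [0.5, -0.1, -4.9]
opening: 0.342
```

```bash
python3 look.py w6
python3 - <<'E'
from h import *
c=pickle.load(open("w6.pkl","rb"));W=wcam(c);e=np.array(c["s"]["eef_pos"])
y=np.arctan2(-c["s"]["ee_rot"][0][1],c["s"]["ee_rot"][1][1]);print(np.degrees(y))
pl=np.array([[-31.1,-15,-52],[-31.1,15,-52],[-31.1,-15,28],[-31.1,15,28]])/1000
print(((proj(*W,tf([0,0,y],pl)+e)+.5-[180,120])*3).round(0).tolist())
ys=[-73.5,-67.5,-34.5,-28.5,12.5,18.5,67.5,73.5]
print(((proj(*W,tf([.564,.2029,-.3982],np.array([[-35,y,58] for y in ys])/1000))+.5-[180,120])*3).round(0).tolist())
cv2.imwrite("pics/w6c.png",cv2.resize(c["image"][120:280,100+80:440,::-1],None,fx=3,fy=3,interpolation=cv2.INTER_CUBIC))
E
```

```text
15.8333 [0.58139798 0.24081131 0.18097323] [ 0.38888249  0.92128661 -0.00117828] [ 0.50741225 -0.0978884  -4.89833888] 0.3424161992462356
-22.884999555179757
[[227.0, 190.0], [403.0, 191.0], [167.0, 348.0], [467.0, 348.0]]
[[-183.0, 108.0], [-157.0, 108.0], [-14.0, 108.0], [11.0, 108.0], [188.0, 108.0], [214.0, 108.0], [426.0, 108.0], [452.0, 108.0]]
```

View pics/w6c.png

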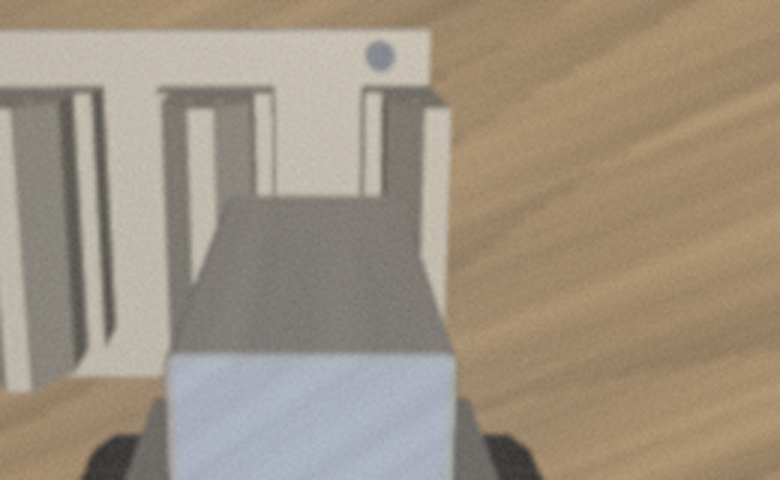

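Call:
jog_arm:
  deltas:
    - [[0.2,0.5,-5,0],[0.2,0.5,-20,0],[0.2,0.5,-40,0],[0.2,0.5,-55,0],[0.2,0.5,-65,0],[0.2,0.5,-72,0],[0.2,0.5,-78,0],[0.2,0.5,-83,0],[0.2,0.5,-87,0],[0.2,0.5,-90,0],[0.2,0.5,-92,0],[0.2,0.5,-92,0],[0.2,0.5,-92,0]]

```text
clock: 16.97
eef_pos: [0.5819, 0.2426, 0.0901]
ee_rot: [[-0.922, 0.387, 0.0], [0.387, 0.922, 0.0], [-0.0, 0.0, -1.0]]
ft_force: [-0.1, -0.2, -4.5]
opening: 0.339
```

Call:
jog_arm:
  deltas:
    - [[0,0,-2,0],[0,0,-4,0],[0,0,-6,0],[0,0,-8,0],[0,0,-9,0],[0,0,-10,0],[0,0,-10.5,0],[0,0,-10.5,0],[0,0,-10.5,0]]

```text
clock: 17.72
eef_pos: [0.5818, 0.2426, 0.0793]
ee_rot: [[-0.922, 0.387, -0.0], [0.387, 0.922, -0.0], [0.0, -0.0, -1.0]]
ft_force: [0.0, 0.4, -4.9]
opening: 0.345
```

Call:
jog_arm:
  deltas:
    - [[0,0,-0.5,0],[0,0,-1,0],[0,0,-1,0],[0,0,-1.5,0],[0,0,-1.5,0],[0,0,-1.5,0]]

```text
clock: 18.22
eef_pos: [0.5819, 0.2427, 0.0783]
ee_rot: [[-0.922, 0.387, 0.001], [0.387, 0.922, 0.0], [-0.0, 0.0, -1.0]]
ft_force: [-2.5, -0.7, 1.2]
opening: 0.345
```

Call:
jog_arm:
  deltas:
    - [[0,0,-0.3,0],[0,0,-0.3,0],[0,0,-0.3,0],[0,0,-0.3,0],[0,0,-0.3,0],[0,0,-0.3,0],[0,0,-0.3,0],[0,0,-0.3,0]]
  grip: 50

```text
clock: 18.88
eef_pos: [0.5818, 0.2426, 0.0775]
ee_rot: [[-0.922, 0.387, 0.0], [0.387, 0.922, 0.0], [-0.0, 0.0, -1.0]]
ft_force: [-0.7, -0.4, 1.2]
opening: 0.805
```

Call:
jog_arm:
  deltas:
    - [[0,0,10,0],[0,0,30,0],[0,0,60,0],[0,0,100,0],[-5,-5,140,0],[-15,-15,180,0],[-30,-25,210,0],[-45,-35,230,0],[-45,-35,230,0],[-45,-35,230,0],[-45,-35,230,0]]

```text
clock: 19.8
eef_pos: [0.5366, 0.2077, 0.3071]
ee_rot: [[-0.922, 0.388, -0.0], [0.388, 0.922, 0.0], [0.0, -0.0, -1.0]]
ft_force: [-0.3, 0.2, -1.4]
opening: 0.805
```

```bash
python3 look.py w7 200 130 190 140 4
python3 - <<'E'
from bench import arm
import cv2,pickle
for n in("scene","top"):
    c=arm.capture(n);pickle.dump(c,open(n+"7.pkl","wb"));cv2.imwrite(f"pics/{n}7.png",c["image"][...,::-1])
E
```

```text
19.8 [0.53659168 0.20769566 0.30707472] [ 3.87521787e-01  9.21860545e-01 -2.45399019e-05] [-0.26501488  0.15650648 -1.41299428] 0.8049181898902967
```

View pics/w7.png

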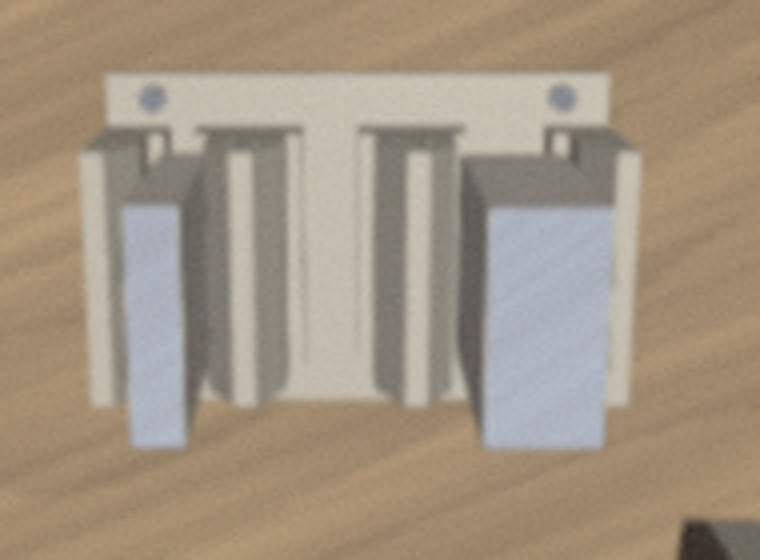

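View pics/scene7.png

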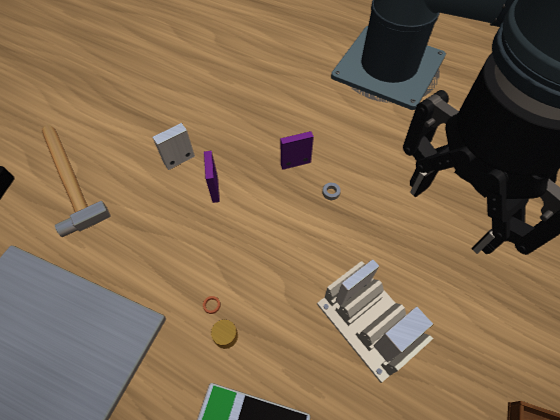

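Run:
```python
from h import *
W=wcam(pickle.load(open("w7.pkl","rb")))
p=[.564,.2029,-.3982];c,s=np.cos(p[2]),np.sin(p[2])
for l in([(123,205),(181,205),(187,447),(132,447)],[(487,208),(613,208),(604,449),(484,449)]):
  uv=uncrop(l,(200,130),4)
  for z in (.103,.106,.109):
    P=ray(*W,uv,z);q=(P[:,:2]-p[:2])@np.array([[c,-s],[s,c]])*1000;print(z,q.round(1).tolist(),q.mean(0).round(1))
a=pickle.load(open("top0.pkl","rb"))["image"].astype(int);b=pickle.load(open("top7.pkl","rb"))["image"].astype(int)
print("mid change",abs(a-b)[205:260,375:420].max())
```

```text
0.103 [[-29.6, -56.2], [-29.6, -42.7], [30.4, -42.9], [30.4, -56.3]] [  0.4 -49.5]
0.106 [[-30.2, -55.8], [-30.2, -42.4], [29.3, -42.6], [29.3, -55.8]] [ -0.5 -49.1]
0.109 [[-30.8, -55.3], [-30.8, -42.0], [28.1, -42.2], [28.2, -55.4]] [ -1.3 -48.8]
0.103 [[-28.9, 28.7], [-28.9, 58.0], [30.9, 58.9], [30.9, 29.6]] [ 1.  43.8]
0.106 [[-29.5, 28.3], [-29.5, 57.5], [29.7, 58.3], [29.7, 29.3]] [ 0.1 43.3]
0.109 [[-30.1, 28.0], [-30.1, 56.9], [28.6, 57.7], [28.6, 29.0]] [-0.7 42.9]
mid change 4
```

```bash
python3 -c "
from bench import arm
print(arm.finish_job())"
```

```text
the job is handed in; nothing more can be done
None
```

I put the thin plate in the narrowest slot first, then the thick plate in the widest, and handed the job in at about 20 s of the 67 s allowed. `finish_job` gives no verdict.

**Last checks:**
- **Seating:** both plates touched down at the height expected for the ledges, with light force (under 7 N). The last wrist picture is consistent with both tops being about 106 mm above the bench.
- **Centring:** both plates are upright and within about 1 mm of the slot centre along its length.
- **Middle plate:** unchanged between the first and last top pictures.
- **Robot:** about 0.2 m above the rack and touching nothing, gripper part-open.

**Disagreement:** the thin plate measures about 1.5–1.9 mm off its slot's centre line across the slot, and the seat only allows about 1.5 mm. It is probably resting against one seat wall; the rest is within camera error.

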